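# Lock a fresh cartridge into the bench air dryer

## Robot

A 6-joint arm with a two-finger parallel gripper is mounted at the origin on the work surface. World frame = base frame: x ahead of the robot, y to its left, z up, the work surface at z = 0. Lengths are in mm, angles in degrees, forces in N, time in s.
With the tool pointing down it reaches from about 300 to 850 mm from the base axis. Payload 4.2 kg.
Tool frame: the origin (TCP) lies midway between the tips of the shut fingers; the grasp point (between the pads) lies 19 mm behind it; z points along the fingers, y is the line along which they close (so a half turn about z gives the same grasp; the last joint's range is limited). The gripper opens to 91 mm and grips with 3 to 60 N. Pads are 32 mm wide; open, the fingers measure 118 mm over their backs; the gripper's body (76 mm by 178 mm) begins 60 mm behind the grasp point.
Start: joints at [65.145, 18.312, 89.639, -0, 72.044, -1.146], TCP at [231.207, 526.485, 213.976] pointing down, gripper open.
Joint ranges: [-177.97, 177.97], [-48.28, 115.42], [12.27, 149.76], [-77.06, 257.06], [2.81, 150.46], [-146.56, 146.56]. Speed limits (degrees/s): [147.25, 147.25, 180, 180, 180, 180].

## Interface

Orientations are given as [roll, pitch, yaw] about the fixed x, y, z axes, in that order (R = Rz(yaw) Ry(pitch) Rx(roll)).
In Python, from workcell import state, grab_frame, camera_model, workorder gives the robot as it stands.
- The arm moves only by the tool carry_out, never from a script. Its argument "commands" is a list of rows, each a list of 7 numbers: the turn, a rotation vector about the tool's x, y, z in degrees, then the shift along the tool's x, y, z in mm, then the opening, from -1 (shut) to 1 (fully open). In form: [[ax, ay, az, dx, dy, dz, hand], ...]. A call has 1 to 20 rows; each row is the pose to reach, as a shift and turn from the pose commanded when the call began, along the tool's axes at that moment; what a row does not reach only later rows make up. A row lasts 1/10 s, in which the tool goes at most 50 mm and 8.59 degrees, less where a joint would pass 70% of its speed; a pose out of reach is approached as far as the arm can. A call with a gripper value outside its range is refused whole. The fingers move at their own pace and stop on an object; "force" is the grip in N (left out, the last holds). Time passes only in rows, so rows that repeat a pose let the fingers close. It gives the time, the measured TCP pose, the force, the opening and the grip force at its end, in the units of the state.
- state(): the state, without advancing time (a new reading comes with each control period).
- grab_frame(name): name is "side" or "top" or "wrist"; returns the picture (480x640x3 uint8, red, green, blue); there is no depth.
- camera_model(name): a dict with "fx", "fy", "cx", "cy" (pixels), "origin" and "rotation" of the camera in the world; the wrist camera has in their place "mount" (4x4, takes a point from camera to tool coordinates, whose origin is the TCP and whose axes are the flange's). Camera axes: x right, y up, looking along -z (the intrinsics and any distortion apply to the point x, -y, -z); pixel columns grow to the right and rows downward; lengths in mm; the calibration is good to about 2 mm. A picture is of the moment at which its call begins: read the wrist's pose just before it. camera_model takes no time and is no camera call.
- workorder.job_done(): hands the job in; it is judged then, once.
The state is a dict: "time_s": time; "qpos": joint angles; "qvel": joint speeds; "effort": joint torques, N m; "ee_pos": TCP position; "ee_rot": TCP orientation; "force": force on the tool from outside, world axes, zero at the start; "torque": the same for the moment, N m; "gripper_width": finger opening in mm; "gripper_force": force on a finger pad.
Only numpy, scipy, OpenCV 4.12 (cv2) and the standard library are available. Lean on these libraries where they do the work, as an engineer would, in place of code of your own. Each camera call takes 0.05 s, during which the arm holds its last target. There are 200 camera calls.

## Task

Fit the fresh white and green cartridge into the blue air-dryer head on the bench: put it in upright, turn it until its two yellow lugs drop through the slots, push it down against the spring and twist it clockwise (seen from above) to the end stop, then let it rise so that the lugs spring up into their locking pockets and it stays locked when you let go. Leave the used grey cartridge and the other loose things on the bench where they are.

Things in the scene. Friction and masses are not known exactly. Their poses are not given: they have to be found in the camera images.
- fresh: fresh cartridge, loose, 0.26 kg, upright. Origin: centre of its underside. Black plug 54 mm in diameter, z 0 to 47 mm (foot tapered to 47 mm wide over the lowest 6 mm), then a white drum with green bands, 70 mm in diameter, z 47 to 100 mm
- fresh_grip (a point): middle of the fresh cartridge's green grip bar, 116 mm above its origin: bar 60 mm long along x, 14 mm thick along y, 32 mm tall (z 100 to 132 mm of the cartridge)
- fresh_lugs (a point): on the fresh cartridge's axis, 24 mm above its origin, midway between two yellow lugs that stick out of the plug along +x and -x (in line with the grip bar): 16 mm wide, 8 mm tall, to 38 mm from the axis; a half turn makes no difference
- head: blue round dryer head, 124 mm in diameter, 80 mm tall, fixed, on a grey foot plate 150 x 150 mm, brass pipe stubs along its +y and -y. Origin: centre of its underside. Cartridge origin above it: 60 mm with lugs lying on the lip, 52 mm with lugs in the slots and on the spring plunger (5 N, rising to 15 N), 33 mm pushed right down (drum on lip), 44 mm locked
- bore (a point): centre of the bore's mouth, 80 mm above the head's origin, axes as the head's. Aluminium lip 8 mm thick, bore 58 mm, two slots 22 mm wide facing each other. The slots' direction is NOT measured: up to 0.45 rad either way from +x and -x; red marks flank each slot, or feel for it by turning the cartridge on the lip until it drops
- pockets (a point): under the lip, on the axis, 72 mm above the head's origin, axes as the head's. The cartridge turns only when pushed to 38 mm or lower (origins' height difference), only clockwise from above; end stop 1.22 rad past the slot. Pockets at 1.04 to 1.22 rad: allowed to rise there, the lugs lock at 44 mm
- used: the used cartridge, grey with a black grip bar and black bands, otherwise the same shape as the fresh one and its origin alike; leave it standing
- spray: spray can with an orange label, 60 mm in diameter, 170 mm tall, standing; origin at the centre of its underside; bystander
- jar: jar, 72 mm in diameter, 85 mm tall, standing; origin at the centre of its underside; bystander
- driver: screwdriver with a green handle lying on the bench along its own x; bystander
- spanner: steel spanner lying on the bench along its own x; bystander
There are look-alikes about, which are no part of the job. Leave any orange or purple look-alike of the head alone. Leave any turquoise look-alike of the fresh alone.

How it is judged (in metres and radians):
On the way:
1. the fresh cartridge is in the head's bore, its lugs through the slots, pushed down against the spring below the locking height (z of fresh in the frame of head below 0.0405 m and horizontal distance between fresh and head below 0.006 m), for 0.05 s.
At the end, for the whole second after the job is handed in: The fresh cartridge stands released and at rest in the head, locked: its origin 41.5 to 46.5 mm above the head's origin (lugs sprung up into the pockets under the lip), within 5 mm of the head's axis, tilted by less than 0.08 rad; the used cartridge and the other loose things are where they were (z of fresh in the frame of head between 0.0415 and 0.0465 m and horizontal distance between fresh and head below 0.005 m and angle between fresh's own z axis and vertical below 0.08 rad and linear speed of fresh below 0.01 m/s); the robot touches nothing.
It fails at once if the used cartridge is shifted by more than 30 mm or tipped (distance of used from where it was at the start of the episode above 0.03 m or angle between used's own z axis and vertical above 0.35 rad).
It fails at once if the spray can, jar, screwdriver or spanner is shifted by more than 40 mm (distance of any of spray, jar, driver, spanner from where it was at the start of the episode above 0.04 m).
It also fails if it takes over 64 s, if anything falls off the work surface, if the arm or the gripper's body presses on something with over 40 N, if the wrist force passes 120 N, or if a joint passes its speed limit or range.

## Working session

There is one attempt and no reset: what is moved stays moved. The work goes in short steps, Python scripts to look and compute and a tool call to move; the robot and the scene stay as the last step left them, time stands still between calls to the robot, and variables do not carry over. Pictures are saved under pics/ and viewed, at most 10 in all, crops included, and the job is handed in when it is done.

Besides the shell and the picture viewer there is one more tool, called after "Call:" as name(argument=value, ...), one argument or row to a line, values as JSON. carry_out: Moves the arm, as the interface text tells. Its arguments: {"type":"object","properties":{"commands":{"type":"array"},"force":{"type":"number"}},"required":["commands"]}

```bash
mkdir -p pics
python3 - <<'E'
from workcell import *
import cv2
for n in("top","side"):
    cv2.imwrite(f"pics/{n}0.png",grab_frame(n)[:,:,::-1])
    print(n,camera_model(n))
print(camera_model("wrist"));s=state();print(s)
E
```

```text
top {'fx': 525.047535496964, 'fy': 525.047535496964, 'cx': 330.1878944099889, 'cy': 246.74025275372244, 'origin': array([ 266.69421198,  -52.34438177, 1413.32753478]), 'rotation': array([ 10.15351553,   0.5184778 , -89.65308698])}
side {'fx': 519.3598344206357, 'fy': 519.3598344206357, 'cx': 312.35875205513815, 'cy': 246.364809686844, 'origin': array([  70.87534358, -979.32917071,  727.12934006]), 'rotation': array([ 58.72353795,   0.56232515, -24.94299275])}
{'fx': 345.35348761011755, 'fy': 345.35348761011755, 'cx': 321.66454789579626, 'cy': 238.00649590505057, 'mount': array([[ 7.27019615e-04,  9.66951968e-01,  2.54957570e-01,
         7.17523091e+01],
       [ 9.99999325e-01, -9.34016316e-04,  6.90820008e-04,
        -2.44217491e-01],
       [ 9.06124297e-04,  2.54956896e-01, -9.66951995e-01,
        -1.71961729e+02],
       [ 0.00000000e+00,  0.00000000e+00,  0.00000000e+00,
         1.00000000e+00]])}
{'time_s': 0.1, 'qpos': array([ 6.51463261e+01,  1.83468538e+01,  8.96981894e+01, -9.04725980e-04,
        7.20434838e+01, -1.14632506e+00]), 'qvel': array([-0.0660092 , -0.05717304, -0.26589752, -0.0236921 , -0.01767656,
       -0.0922339 ]), 'effort': array([-6.44550400e-04, -4.13335168e+01, -2.32508773e+01,  7.27738487e-02,
        4.21751942e-02, -7.49770925e-05]), 'ee_pos': array([231.01003577, 526.07327004, 213.22393295]), 'ee_rot': array([-1.79911473e+02, -9.11000715e-04,  1.56292930e+02]), 'force': array([ 0.22131839, -0.28306688,  0.14977126]), 'torque': array([-0.02068104,  0.04614959, -0.02380452]), 'gripper_force': 0.0, 'gripper_width': 90.88683292170838}
```

View pics/top0.png

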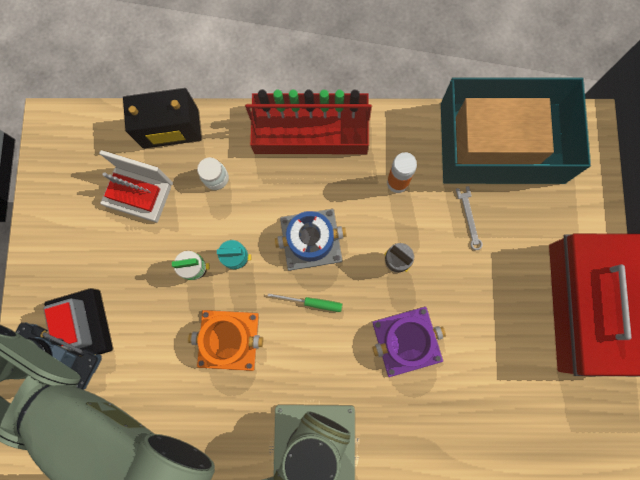

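View pics/side0.png

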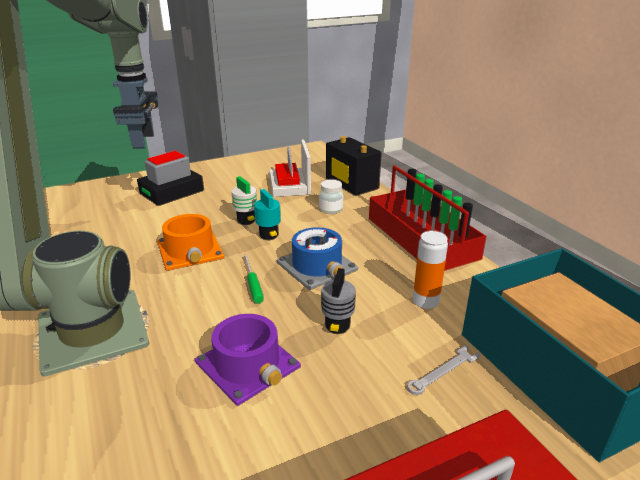

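The top view shows the things that could be taken for the fresh cartridge: white/green at (188,264), turquoise look-alike at (232,254) and used grey at (399,257). For the head there is blue at (310,237), orange at (226,340) and purple at (408,341). I choose white/green and blue. In the side view they are at (244,200) and (317,250). Next is one close crop to check.

Run:
```python
import cv2,numpy as np
t=cv2.imread("pics/top0.png");s=cv2.imread("pics/side0.png")
R=lambda im,x,y,w,h:cv2.resize(im[y:y+h,x:x+w],(400,300),interpolation=cv2.INTER_CUBIC)
cv2.imwrite("pics/crop0.png",np.vstack([np.hstack([R(t,160,232,80,60),R(t,270,207,80,60)]),np.hstack([R(s,210,170,80,60),R(s,272,215,96,72)])]))
```

```text
(no output)
```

View pics/crop0.png

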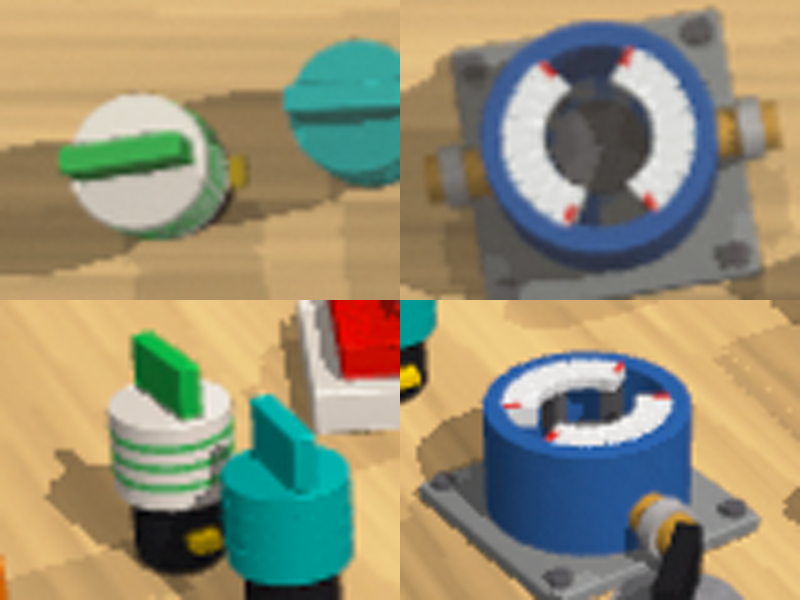

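The crop confirms both choices. The fresh cartridge's white drum-top centre is about (187.4,265) in the top view and (244.2,189.4) in the side view. The blue head's lip centre is about (309.8,234) in the top view and (316.8,239.2) in the side view. The slots run from (587,62) to (611,208) in the crop.

```bash
cat > h.py <<'E'
from workcell import *
import numpy as np,cv2
from scipy.spatial.transform import Rotation as R
def cam(n,s=None):
    c=camera_model(n)
    if n!="wrist": return c,np.array(c["origin"]),R.from_euler("xyz",c["rotation"],degrees=True).as_matrix()
    M=c["mount"];T=R.from_euler("xyz",s["ee_rot"],degrees=True).as_matrix()
    return c,s["ee_pos"]+T@M[:3,3],T@M[:3,:3]
def ray(n,p,s=None):
    c,o,Q=cam(n,s)
    return o,Q@np.array([(p[0]-c["cx"])/c["fx"],-(p[1]-c["cy"])/c["fy"],-1.])
def atz(n,p,z,s=None):
    o,d=ray(n,p,s);return o+d*(z-o[2])/d[2]
def tri(*rays):
    A=0;b=0
    for o,d in rays:
        d=d/np.linalg.norm(d);P=np.eye(3)-np.outer(d,d);A=A+P;b=b+P@o
    return np.linalg.solve(A,b)
def delta(s,pos,yaw,roll=180.):
    "shift and rotvec in tool axes to reach pos with tool down at yaw"
    T=R.from_euler("xyz",s["ee_rot"],degrees=True);G=R.from_euler("xyz",[roll,0,yaw],degrees=True)
    return (T.inv()*G).as_rotvec(degrees=True).round(2),T.inv().apply(np.array(pos)-s["ee_pos"]).round(1)
E
python3 - <<'E'
from h import *
np.set_printoptions(suppress=True,precision=2)
print("head",tri(ray("top",(309.8,234)),ray("side",(316.8,239.2))),atz("top",(309.8,234),80))
print("fresh",tri(ray("top",(187.4,265)),ray("side",(244.2,189.4))),atz("top",(187.4,265),100))
f=lambda a,x0,y0,xo=0:((a[0]-xo)/5+x0,a[1]/5+y0)
def d(a,b,z,x0,y0,xo=0):
    v=(atz("top",f(b,x0,y0,xo),z)-atz("top",f(a,x0,y0,xo),z))[:2];return np.degrees(np.arctan2(v[1],v[0])),np.linalg.norm(v)
print("slot",d((611,208),(587,62),80,270,207,400));print("pipes yaw",d((430,175),(775,122),55,270,207,400))
print("bar",d((60,152),(183,134),132,160,232),atz("top",f((122,155),160,232),132))
s=state();print(s["ee_pos"],s["ee_rot"],delta(s,[540,115,270],180))
E
```

```text
head [538.32  14.28  80.67] [538.73  14.22  80.  ]
fresh [454.3  320.94 103.17] [453.26 322.2  100.  ]
slot (np.float64(9.881667155161518), np.float64(78.33853008347651))
pipes yaw (np.float64(-80.84764030618864), np.float64(184.09251637138595))
bar (np.float64(-81.27421926488248), np.float64(61.22823864630265)) [453.67 320.78 132.  ]
[231.01 526.07 213.22] [-179.91   -0.    156.29] (array([ -0.09,  -0.02, -23.71]), array([-448.2, -252.2,  -56.4]))
```

Run:
```python
from h import *
s=state();print(delta(s,[453.5,321,250],98.7))
```

```text
(array([-8.000e-02,  4.000e-02,  5.759e+01]), array([-286.2,  -98.4,  -36.6]))
```

Call:
carry_out(
  commands=[
    [0, 0, 8, -36, -12, -5, 1],
    [0, 0, 16, -72, -25, -9, 1],
    [0, 0, 24, -108, -37, -14, 1],
    [0, 0, 32, -144, -49, -18, 1],
    [0, 0, 40, -180, -62, -23, 1],
    [0, 0, 48, -216, -74, -28, 1],
    [0, 0, 54, -252, -86, -32, 1],
    [0, 0, 57.6, -286, -98, -37, 1],
    [0, 0, 57.6, -286, -98, -37, 1],
    [0, 0, 57.6, -286, -98, -37, 1],
    [0, 0, 57.6, -286, -98, -37, 1],
    [0, 0, 57.6, -286, -98, -37, 1],
  ],
)

```text
time_s: 1.3
ee_pos: [452.7, 322.4, 250.7]
ee_rot: [-180.0, 0.0, 98.8]
force: [0.2, -0.5, 0.7]
gripper_width: 91.3
gripper_force: 0.0
```

Run:
```python
from h import *
import json
s=state();print(s["time_s"],s["ee_pos"],s["ee_rot"],s["qpos"])
cv2.imwrite("pics/w1.png",grab_frame("wrist")[:,:,::-1])
json.dump({k:list(s[k]) for k in("ee_pos","ee_rot")},open("w1.json","w"))
```

```text
1.3 [452.69433197 322.44598781 250.66914145] [-1.79954476e+02  4.06197395e-04  9.87913554e+01] [3.42643729e+01 1.53985086e+01 8.84853361e+01 1.97873238e-02
 7.61574296e+01 2.54682765e+01]
```

View pics/w1.png

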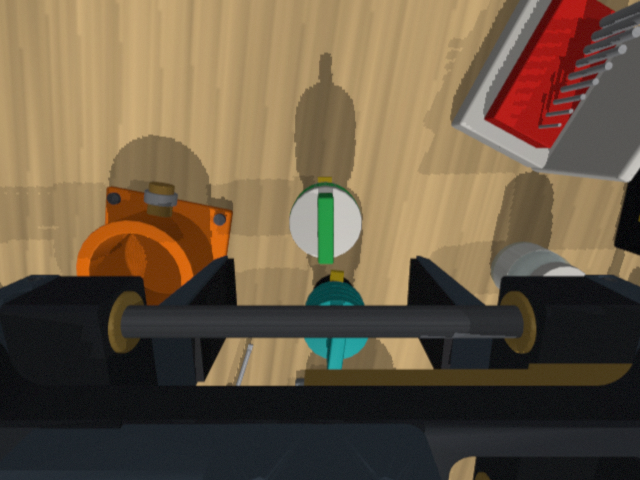

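The wrist view shows the fresh bar at about (325.5,228), parallel to the image columns, on a drum disc centred at (326,222). The turquoise look-alike is behind it at (337,320).

Run:
```python
from h import *
import json
s={k:np.array(v) for k,v in json.load(open("w1.json")).items()}
im=cv2.imread("pics/w1.png");h=cv2.cvtColor(im,cv2.COLOR_BGR2HSV)
m=cv2.inRange(h,(50,120,60),(75,255,255));m[:185]=0;m[275:]=0;m[:,:300]=0;m[:,350:]=0
n,l,st,c=cv2.connectedComponentsWithStats(m);i=1+np.argmax(st[1:,4]);print(st[i],c[i])
p=np.argwhere(l==i)[:,::-1].astype(np.float32);print(cv2.minAreaRect(p))
for r in (200,215,230,245,258):
    q=np.where(l[r]==i)[0];print(r,q.min(),q.max())
b=c[i]
print(atz("wrist",b,132,s),atz("wrist",(326,222),100,s))
print(tri(ray("wrist",b,s),ray("top",(184.4,263))), tri(ray("wrist",(326,222),s),ray("top",(187.4,265)),ray("side",(244.2,189.4))))
```

```text
[ 318  193   15   71 1023] [325.17204301 228.15151515]
((325.0, 228.0), (70.0, 14.0), 90.0)
200 318 332
215 318 332
230 318 332
245 319 332
258 318 332
[454.80881649 326.28168886 132.        ] [456.08497371 324.99531253 100.        ]
[455.25015946 323.85586913 121.42635277] [455.35040226 323.67958516 100.74604937]
```

Run:
```python
from h import *
s=state();print(delta(s,[455,325,105],98.8))
```

```text
(array([-0.03, -0.  , -0.  ]), array([  2.1,   2.7, 145.8]))
```

Call:
carry_out(
  commands=[
    [0, 0, 0, 2, 2.7, 30, 1],
    [0, 0, 0, 2, 2.7, 60, 1],
    [0, 0, 0, 2, 2.7, 90, 1],
    [0, 0, 0, 2, 2.7, 115, 1],
    [0, 0, 0, 2, 2.7, 130, 1],
    [0, 0, 0, 2, 2.7, 140, 1],
    [0, 0, 0, 2, 2.7, 145, 1],
    [0, 0, 0, 2, 2.7, 146, 1],
    [0, 0, 0, 2, 2.7, 146, -1],
    [0, 0, 0, 2, 2.7, 146, -1],
    [0, 0, 0, 2, 2.7, 146, -1],
    [0, 0, 0, 2, 2.7, 146, -1],
    [0, 0, 0, 2, 2.7, 146, -1],
    [0, 0, 0, 2, 2.7, 146, -1],
    [0, 0, 0, 2, 2.7, 146, -1],
    [0, 0, 0, 2, 2.7, 146, -1],
  ],
  force=45,
)

```text
time_s: 2.95
ee_pos: [456.0, 324.2, 105.0]
ee_rot: [180.0, -0.0, 98.7]
force: [-0.5, 0.0, -0.3]
gripper_width: 30.0
gripper_force: 0.0
```

Still closing. I hold the pose for longer.

Call:
carry_out(
  commands=[
    [0, 0, 0, 0, 0, 0, -1],
    [0, 0, 0, 0, 0, 0, -1],
    [0, 0, 0, 0, 0, 0, -1],
    [0, 0, 0, 0, 0, 0, -1],
    [0, 0, 0, 0, 0, 0, -1],
    [0, 0, 0, 0, 0, 0, -1],
  ],
)

```text
time_s: 3.55
ee_pos: [456.0, 324.1, 104.9]
ee_rot: [-180.0, -0.0, 98.7]
force: [-0.4, -0.5, -0.3]
gripper_width: 13.5
gripper_force: 45.0
```

Call:
carry_out(
  commands=[
    [0, 0, 0, 0, 0, -10, -1],
    [0, 0, 0, 0, 0, -40, -1],
    [0, 0, 0, 0, 0, -80, -1],
    [0, 0, 0, 0, 0, -115, -1],
    [0, 0, 0, 0, 0, -135, -1],
    [0, 0, 0, 0, 0, -140, -1],
    [0, 0, 0, 0, 0, -140, -1],
    [0, 0, 0, 0, 0, -140, -1],
  ],
)

```text
time_s: 4.35
ee_pos: [455.3, 323.6, 243.5]
ee_rot: [-179.8, 0.1, 98.7]
force: [0.6, -0.1, -2.9]
gripper_width: 13.7
gripper_force: 45.0
```

Run:
```python
from h import *
s=state();print(s["ee_pos"],s["ee_rot"],s["force"],s["gripper_width"],s["qpos"]);print(delta(s,[645,15,245],189.9))
for n in ("spray",):print(atz("top",(404,160),170),atz("top",(212,168),85),atz("top",(310,150),150))
```

```text
[455.27621046 323.60416704 243.4724068 ] [-1.79848215e+02  7.19928899e-02  9.86920939e+01] [ 0.59685698 -0.14508486 -2.94896246] 13.712789850339467 [3.42247087e+01 1.59359536e+01 8.87685907e+01 4.76371166e-04
 7.54634479e+01 2.55325899e+01]
(array([-1.800e-01, -6.000e-02, -9.121e+01]), array([-333.7,  140.9,   -1.5]))
[ 708.279332   -221.17800937  170.        ] [714.85605    275.23310166  85.        ] [741.18278733  13.0161487  150.        ]
```

Call:
carry_out(
  commands=[
    [0, 0, -8, -27, 11, 0, -1],
    [0, 0, -16, -55, 23, 0, -1],
    [0, 0, -24, -83, 35, 0, -1],
    [0, 0, -32, -110, 47, 0, -1],
    [0, 0, -40, -138, 58, 0, -1],
    [0, 0, -48, -166, 70, 0, -1],
    [0, 0, -56, -194, 82, 0, -1],
    [0, 0, -64, -222, 94, 0, -1],
    [0, 0, -72, -250, 106, 0, -1],
    [0, 0, -80, -278, 117, 0, -1],
    [0, 0, -86, -306, 130, 0, -1],
    [0, 0, -91.2, -333, 141, 0, -1],
    [0, 0, -91.2, -333, 141, 0, -1],
    [0, 0, -91.2, -333, 141, 0, -1],
    [0, 0, -91.2, -333, 141, 0, -1],
    [0, 0, -91.2, -333, 141, 0, -1],
  ],
)

```text
time_s: 5.95
ee_pos: [645.1, 17.3, 244.6]
ee_rot: [180.0, -0.1, -170.1]
force: [-0.1, 0.5, -1.8]
gripper_width: 13.7
gripper_force: 45.0
```

Run:
```python
from h import *
import json
s=state();print(s["time_s"],s["ee_pos"],s["ee_rot"],s["qpos"])
cv2.imwrite("pics/w2.png",grab_frame("wrist")[:,:,::-1])
json.dump({k:list(s[k]) for k in("ee_pos","ee_rot")},open("w2.json","w"))
```

```text
5.95 [645.11176556  17.25206352 244.59255689] [ 1.79971226e+02 -5.23822769e-02 -1.70059196e+02] [ 5.00520426e-01  2.39441441e+01  7.65764887e+01  2.01276965e-02
  7.95357603e+01 -9.94439361e+01]
```

View pics/w2.png

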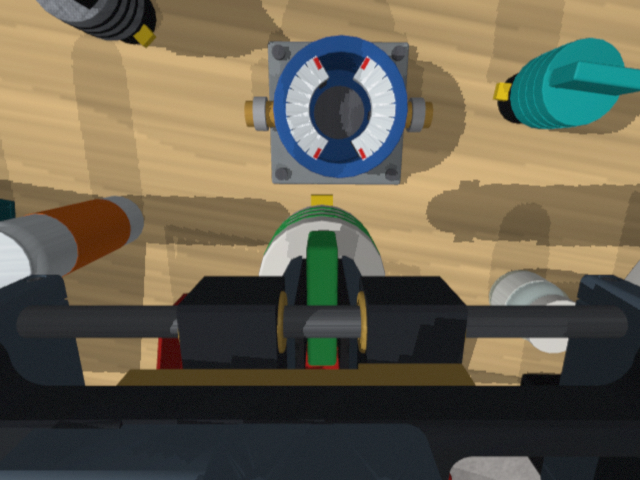

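The head's lip is ahead of the held cartridge, with red marks near (319,63), (365,63), (318,154) and (362,154). The held bar spans rows 230–367 at column 322, and the lug is at (322,200).

Run:
```python
from h import *
import json
np.set_printoptions(suppress=True,precision=2)
s={k:np.array(v) for k,v in json.load(open("w2.json")).items()}
im=cv2.imread("pics/w2.png");h=cv2.cvtColor(im,cv2.COLOR_BGR2HSV)
m=cv2.inRange(h,(0,130,130),(8,255,255))|cv2.inRange(h,(172,130,130),(180,255,255));m[:30]=0;m[180:]=0;m[:,:270]=0;m[:,410:]=0
n,l,st,c=cv2.connectedComponentsWithStats(m)
P=[]
for i in range(1,n):
    if st[i,4]>8:
        w=atz("wrist",c[i],80,s);P.append(w);print(c[i],st[i,4],w)
P=np.array(P);print("c",P.mean(0))
if len(P)==4:
    near=P[P[:,0].argsort()[2:]].mean(0);far=P[P[:,0].argsort()[:2]].mean(0);d=near-far;print("slot dir",np.degrees(np.arctan2(d[1],d[0])))
# white lip + slot: blue outer rim ellipse
b=cv2.inRange(h,(105,120,50),(125,255,255));b[:, :265]=0;b[:,415:]=0;b[190:]=0
# bar in tool frame
T=R.from_euler("xyz",s["ee_rot"],degrees=True)
for p,z in(((322,231),28),((322,367),28)):
    w=atz("wrist",p,s["ee_pos"][2]+z,s);print("bar end",p,T.inv().apply(w-s["ee_pos"]))
w=atz("wrist",(322,200),s["ee_pos"][2]-76,s);print("lug",T.inv().apply(w-s["ee_pos"]))
S=state();print(delta(S,[*P.mean(0)[:2],245],189.9))
```

```text
[317.36  62.8 ] 44 [503.45 -11.86  80.  ]
[364.73  63.14] 44 [496.42  29.68  80.  ]
[317.   153.06] 32 [580.34   1.07  80.  ]
[361.73 153.18] 33 [573.1   42.79  80.  ]
c [538.33  15.42  80.  ]
slot dir 9.625519738651331
bar end (322, 231) [ 37.1   -0.13 -27.97]
bar end (322, 367) [-29.74  -0.06 -28.03]
lug [34.99 -0.1  76.03]
(array([ 0.02, -0.02,  0.05]), array([105.6,  16.7,  -0.1]))
```

Run:
```python
from h import *
import json
im=cv2.imread("pics/w2.png")
cv2.imwrite("pics/w2c.png",cv2.resize(im[185:265,260:380],(780,520),interpolation=cv2.INTER_CUBIC))
s={k:np.array(v) for k,v in json.load(open("w2.json")).items()}
c,o,Q=cam("wrist",s);T=R.from_euler("xyz",s["ee_rot"],degrees=True)
def px(t):
    v=Q.T@(s["ee_pos"]+T.apply(t)-o);return c["cx"]+c["fx"]*v[0]/-v[2],c["cy"]-c["fy"]*v[1]/-v[2]
# expected with zero offset, cartridge origin 105 below TCP
for n,t in {"bar top front":(30,0,-27),"bar bot front":(30,0,5),"lug top out":(38,0,77),"lug bot out":(38,0,85),"drum top front":(35,0,5),"drum bot front":(35,0,58)}.items():
    print(n,np.round(px(t),1),np.round(px(np.array(t)+[2,0,0]),1))
```

```text
bar top front [322.3 246.3] [322.3 241.9]
bar bot front [322.2 229.4] [322.2 225.7]
lug top out [322.1 195.6] [322.1 192.9]
lug bot out [322.1 194.2] [322.1 191.5]
drum top front [322.2 220.1] [322.2 216.3]
drum bot front [322.2 204. ] [322.2 201. ]
```

View pics/w2c.png

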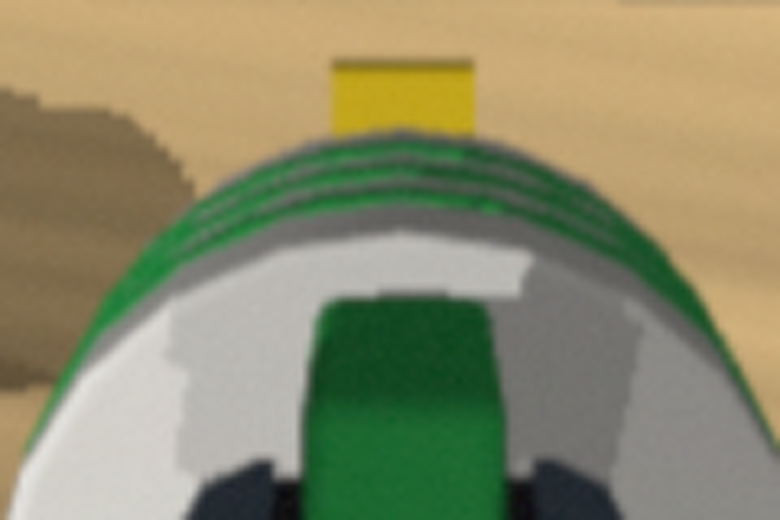

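Lug, drum and bar edges match a centred grasp to about 0.3 mm, so the TCP goes to the head axis at (538.4,14.9). The slot is at 9.6°.

Call:
carry_out(
  commands=[
    [0, 0, 0, 25, 4, 0, -1],
    [0, 0, 0, 50, 8, 0, -1],
    [0, 0, 0, 75, 12, 0, -1],
    [0, 0, 0.2, 95, 15, 0, -1],
    [0, 0, 0.2, 105.7, 16.2, 0, -1],
    [0, 0, 0.2, 105.7, 16.2, 20, -1],
    [0, 0, 0.2, 105.7, 16.2, 40, -1],
    [0, 0, 0.2, 105.7, 16.2, 50, -1],
    [0, 0, 0.2, 105.7, 16.2, 50, -1],
    [0, 0, 0.2, 105.7, 16.2, 50, -1],
    [0, 0, 0.2, 105.7, 16.2, 50, -1],
    [0, 0, 0.2, 105.7, 16.2, 50, -1],
  ],
)

```text
time_s: 7.2
ee_pos: [539.5, 14.1, 195.8]
ee_rot: [-180.0, 0.1, -170.3]
force: [0.5, 0.8, -1.6]
gripper_width: 13.4
gripper_force: 45.0
```

Run:
```python
from h import *
s=state();print(s["ee_pos"],s["ee_rot"],s["force"]);print(delta(s,[538.4,14.9,170],189.7))
```

```text
[539.46681975  14.08264097 195.81264061] [-1.79987134e+02  1.04736331e-01 -1.70309422e+02] [ 0.50815287  0.80530798 -1.59652991]
(array([-0.01,  0.1 , -0.01]), array([ 1. ,  1. , 25.8]))
```

Call:
carry_out(
  commands=[
    [0, 0, 0, 1, 1, 4, -1],
    [0, 0, 0, 1, 1, 8, -1],
    [0, 0, 0, 1, 1, 12, -1],
    [0, 0, 0, 1, 1, 16, -1],
    [0, 0, 0, 1, 1, 20, -1],
    [0, 0, 0, 1, 1, 24, -1],
    [0, 0, 0, 1, 1, 27, -1],
    [0, 0, 0, 1, 1, 27, -1],
    [0, 0, 0, 1, 1, 27, -1],
  ],
)

```text
time_s: 8.1
ee_pos: [537.7, 14.9, 168.0]
ee_rot: [180.0, 0.0, -170.3]
force: [0.3, 0.8, -2.5]
gripper_width: 14.1
gripper_force: 45.0
```

No contact and the plug is in the bore. I continue through the slots to the plunger, with the origin at about 51 mm.

Call:
carry_out(
  commands=[
    [0, 0, 0, 0, 0, 2, -1],
    [0, 0, 0, 0, 0, 4, -1],
    [0, 0, 0, 0, 0, 6, -1],
    [0, 0, 0, 0, 0, 8, -1],
    [0, 0, 0, 0, 0, 10, -1],
    [0, 0, 0, 0, 0, 12, -1],
    [0, 0, 0, 0, 0, 13, -1],
    [0, 0, 0, 0, 0, 13, -1],
    [0, 0, 0, 0, 0, 13, -1],
  ],
)

```text
time_s: 9.0
ee_pos: [537.7, 14.9, 155.4]
ee_rot: [180.0, 0.0, -170.3]
force: [-2.0, 0.2, 3.0]
gripper_width: 13.9
gripper_force: 45.0
```

The tool force rose by 5 N, so the lugs are through and on the plunger. I push down.

Call:
carry_out(
  commands=[
    [0, 0, 0, 0, 0, 3, -1],
    [0, 0, 0, 0, 0, 6, -1],
    [0, 0, 0, 0, 0, 9, -1],
    [0, 0, 0, 0, 0, 12, -1],
    [0, 0, 0, 0, 0, 14, -1],
    [0, 0, 0, 0, 0, 15, -1],
    [0, 0, 0, 0, 0, 15, -1],
    [0, 0, 0, 0, 0, 15, -1],
  ],
)

```text
time_s: 9.8
ee_pos: [537.8, 14.9, 141.0]
ee_rot: [-180.0, 0.0, -170.3]
force: [-3.0, -0.3, 10.9]
gripper_width: 13.8
gripper_force: 45.0
```

Call:
carry_out(
  commands=[
    [0, 0, 0, 0, 0, 1.3, -1],
    [0, 0, 4, 0, 0, 1.3, -1],
    [0, 0, 9, 0, 0, 1.3, -1],
    [0, 0, 14, 0, 0, 1.3, -1],
    [0, 0, 20, 0, 0, 1.3, -1],
    [0, 0, 26, 0, 0, 1.3, -1],
    [0, 0, 32, 0, 0, 1.3, -1],
    [0, 0, 38, 0, 0, 1.3, -1],
    [0, 0, 44, 0, 0, 1.3, -1],
    [0, 0, 50, 0, 0, 1.3, -1],
    [0, 0, 55, 0, 0, 1.3, -1],
    [0, 0, 60, 0, 0, 1.3, -1],
    [0, 0, 63, 0, 0, 1.3, -1],
    [0, 0, 65, 0, 0, 1.3, -1],
    [0, 0, 65, 0, 0, 1.3, -1],
    [0, 0, 65, 0, 0, 1.3, -1],
  ],
)

```text
time_s: 11.4
ee_pos: [539.6, 14.6, 140.4]
ee_rot: [179.8, 0.2, 124.7]
force: [-0.4, -1.1, 11.0]
gripper_width: 14.1
gripper_force: 45.0
```

Run:
```python
from h import *
s=state();print(s["ee_pos"],s["ee_rot"],s["force"],s["torque"],s["qpos"])
```

```text
[539.56577283  14.6188111  140.39653798] [179.76968986   0.1916006  124.69548198] [-0.42006675 -1.13921426 11.00188812] [-0.15343739  0.2723417  -0.02918729] [ 3.48730437e-01  1.83672309e+01  1.00908145e+02 -3.24823088e-02
  6.04263744e+01 -3.43311788e+01]
```

Call:
carry_out(
  commands=[
    [0, 0, 1, 0, 0, 0, -1],
    [0, 0, 2, 0, 0, 0, -1],
    [0, 0, 3, 0, 0, 0, -1],
    [0, 0, 4, 0, 0, 0, -1],
    [0, 0, 5, 0, 0, 0, -1],
    [0, 0, 5, 0, 0, 0, -1],
    [0, 0, 5, 0, 0, 0, -1],
  ],
)

```text
time_s: 12.1
ee_pos: [539.6, 14.6, 140.4]
ee_rot: [179.8, 0.2, 119.7]
force: [-0.5, -1.6, 11.5]
gripper_width: 13.6
gripper_force: 45.0
```

Run:
```python
from h import *
s=state();print(s["ee_pos"],s["ee_rot"],s["force"],s["torque"])
```

```text
[539.55525163  14.63257401 140.38077925] [1.79757385e+02 1.72818297e-01 1.19710604e+02] [-0.49491081 -1.58121879 11.53421809] [-0.22323835  0.23984252  0.05889718]
```

Call:
carry_out(
  commands=[
    [0, 0, 1, 0, 0, 0, -1],
    [0, 0, 2, 0, 0, 0, -1],
    [0, 0, 3, 0, 0, 0, -1],
    [0, 0, 3, 0, 0, 0, -1],
  ],
)

```text
time_s: 12.5
ee_pos: [539.4, 14.5, 140.4]
ee_rot: [179.8, 0.2, 116.9]
force: [-0.8, -0.9, 11.5]
gripper_width: 13.7
gripper_force: 45.0
```

Run:
```python
from h import *
s=state();print(s["ee_pos"],s["ee_rot"],s["force"],s["torque"])
```

```text
[539.38473722  14.54779793 140.40030981] [179.7853029    0.1924947  116.87283126] [-0.82216861 -0.90851544 11.45820621] [-0.17785517  0.33108883  0.89913012]
```

The torque jumped to 0.9 N m, so this is the end stop. I back off slightly and let it rise.

Call:
carry_out(
  commands=[
    [0, 0, -2, 0, 0, 0, -1],
    [0, 0, -3, 0, 0, -2, -1],
    [0, 0, -3, 0, 0, -4, -1],
    [0, 0, -3, 0, 0, -6, -1],
    [0, 0, -3, 0, 0, -8, -1],
    [0, 0, -3, 0, 0, -9, -1],
    [0, 0, -3, 0, 0, -9, -1],
    [0, 0, -3, 0, 0, -9, -1],
  ],
)

```text
time_s: 13.3
ee_pos: [539.4, 14.7, 148.6]
ee_rot: [179.8, 0.1, 119.7]
force: [0.4, 0.1, 7.4]
gripper_width: 13.9
gripper_force: 45.0
```

Run:
```python
from h import *
s=state();print(s["ee_pos"],s["ee_rot"],s["force"],s["torque"])
```

```text
[539.37612804  14.74769612 148.60484667] [1.79783329e+02 1.37319035e-01 1.19694584e+02] [0.38705634 0.08549469 7.42130484] [-0.15914111  0.01161422  0.0230319 ]
```

Next is a pull test: rise 2 mm more and check that it is held.

Call:
carry_out(
  commands=[
    [0, 0, 0, 0, 0, -1, -1],
    [0, 0, 0, 0, 0, -2, -1],
    [0, 0, 0, 0, 0, -2, -1],
    [0, 0, 0, 0, 0, -2, -1],
  ],
)

```text
time_s: 13.7
ee_pos: [539.3, 14.7, 148.9]
ee_rot: [179.9, 0.1, 119.7]
force: [4.6, -0.9, -4.5]
gripper_width: 13.9
gripper_force: 45.0
```

It stopped at 148.9 mm and the force turned downward, so it is locked. Release and retreat.

Call:
carry_out(
  commands=[
    [0, 0, 0, 0, 0, 1.5, -1],
    [0, 0, 0, 0, 0, 1.5, 0],
    [0, 0, 0, 0, 0, 1.5, 0],
    [0, 0, 0, 0, 0, 1.5, 0],
    [0, 0, 0, 0, 0, 1.5, 0],
    [0, 0, 0, 0, 0, 1.5, 0],
    [0, 0, 0, 0, 0, 1.5, 0],
    [0, 0, 0, 0, 0, 1.5, 0],
    [0, 0, 0, 0, 0, -10, 0],
    [0, 0, 0, 0, 0, -30, 0],
    [0, 0, 0, 0, 0, -60, 0],
    [0, 0, 0, 0, 0, -100, 0],
    [0, 0, 0, 0, 0, -130, 0],
    [0, 0, 0, 0, 0, -130, 0],
    [0, 0, 0, 0, 0, -130, 0],
  ],
)

```text
time_s: 15.2
ee_pos: [537.8, 14.9, 280.7]
ee_rot: [179.9, 0.1, 119.7]
force: [0.3, -0.3, -1.3]
gripper_width: 45.6
gripper_force: 0.0
```

Run:
```python
from h import *
s=state();print(s["ee_pos"],s["force"],s["gripper_width"])
t=grab_frame("side")[:,:,::-1];w=grab_frame("wrist")[:,:,::-1]
cv2.imwrite("pics/end.png",np.hstack([cv2.resize(t[180:340,240:400],(400,400),interpolation=cv2.INTER_CUBIC),cv2.resize(w[80:400,160:480],(400,400))]))
```

```text
[537.78355305  14.8957815  280.72106512] [ 0.28033755 -0.33404145 -1.34241439] 45.59373119104425
```

View pics/end.png

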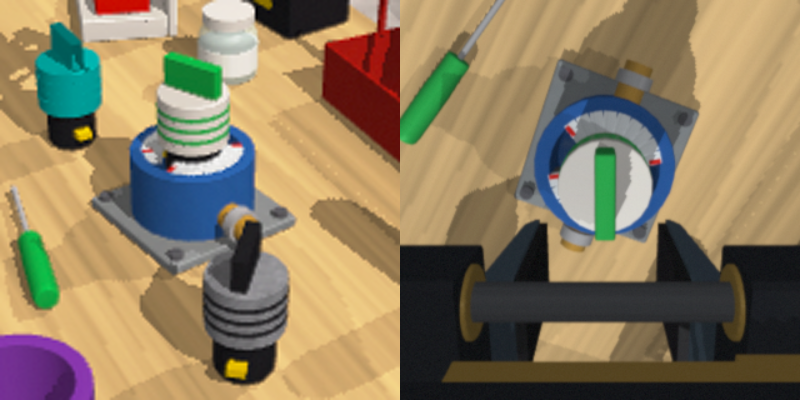

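The cartridge stands upright and locked in the blue head. The drum sits about 11 mm over the lip with the bar turned well past the slot marks, the gripper is clear, and the neighbours have not moved.

```bash
python3 -c "
from workcell import workorder
print(workorder.job_done())"
```

```text
the job is handed in; nothing more can be done
None
```

The fresh cartridge is locked in the blue head and released: it turned to the end stop, held in a pull test, and nothing else was touched; the job was handed in at about 15 s, with no verdict returned.

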